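# Vent the degassing chamber by its two valve levers

## Task

Let the air back into the silicone degassing chamber. First push the red pump lever with a fingertip round to its stop, so that it stands square across the brass pipe (pump shut off); only then push the blue vent lever with a fingertip round to its stop, so that it lies in line with the pipe (vent open). Push each lever from one side without pinching it, do not shove or lift the chamber, and leave the things standing round it alone.

Things in the scene. Friction and masses are not known exactly. Their poses are not given: they have to be found in the camera images.
- chamber: loose, heavy (about 4 kg) round metal vacuum pot with a white lid, 200 mm across, lid top 130 mm above the bench; it slides if shoved hard. Origin at the centre of its underside, z up; y runs along the brass pipe above the lid towards the red valve, x points to the round gauge (60 mm across, top at 165 mm).
- pipe_mid (a point): middle of the brass pipe, on its axis, 147 mm above the bench over the lid's centre. The pipe is 14 mm thick and 200 mm long, along the chamber's y; a valve sits 60 mm either side, red at +y, blue at -y. Valve bodies reach up to 160 mm, stems 14 mm thick carry the levers; the highest parts are the lever tops (196 mm) and pivot nuts (200 mm).
- red_lever (a joint): angle (rad) of the red pump lever about its upright axis: 0 = in line with the pipe, pointing outwards along the chamber's +y (open); grows anticlockwise from above to a fixed stop at 1.571 = square across the pipe, along the chamber's -x (shut). Starts at 0 to 0.5. Straight arm 20 mm thick, 178 to 196 mm above the bench. About 2 N at 60 mm from the pivot turns it; no spring, stays put.
- blue_lever (a joint): angle (rad) of the blue vent lever about its upright axis: 0 = square across the pipe, pointing along the chamber's -x (shut); grows anticlockwise from above to a fixed stop at 1.571 = in line with the pipe, outwards along the chamber's -y (open). Starts at 0 to 0.15. Same size, height and stiffness as the red lever; no spring, stays put.
- red_pivot (a point): on the red lever's vertical turning axis, at mid height of the lever (187 mm above the bench).
- blue_pivot (a point): on the blue lever's vertical turning axis, at mid height of the lever (187 mm above the bench).
- red_tip (a point): the free end of the red lever, on its centre line at mid height, 92 mm from the pivot. The line from the pivot point to this one is the lever's direction.
- blue_tip (a point): the free end of the blue lever, on its centre line at mid height, 92 mm from the pivot. The line from the pivot point to this one is the lever's direction.
- red_left_flank: the left side face of the red lever's sleeve (left and right as seen looking from the pivot out towards the tip), a pad 70 x 5 x 14 mm, 1 mm proud; origin at the middle of its underside, 50 mm out from the pivot; x along the lever to the tip, z up. Fixed to the lever; a push from one side touches only one of the two.
- red_right_flank: the right side face of the red lever's sleeve (left and right as seen looking from the pivot out towards the tip), a pad 70 x 5 x 14 mm, 1 mm proud; origin at the middle of its underside, 50 mm out from the pivot; x along the lever to the tip, z up. Fixed to the lever; a push from one side touches only one of the two.
- blue_left_flank: the left side face of the blue lever's sleeve (left and right as seen looking from the pivot out towards the tip), a pad 70 x 5 x 14 mm, 1 mm proud; origin at the middle of its underside, 50 mm out from the pivot; x along the lever to the tip, z up. Fixed to the lever; a push from one side touches only one of the two.
- blue_right_flank: the right side face of the blue lever's sleeve (left and right as seen looking from the pivot out towards the tip), a pad 70 x 5 x 14 mm, 1 mm proud; origin at the middle of its underside, 50 mm out from the pivot; x along the lever to the tip, z up. Fixed to the lever; a push from one side touches only one of the two.
- cup: loose bystander: small pinkish white plastic cup smeared with red inside, 79 mm across, 63 mm high, origin at the centre of its underside
- blank: loose bystander: off-white plaster block 48 x 48 x 20 mm, origin at the centre of its underside
- jar: loose bystander: clear jar of red pigment with an orange cap, 45 mm across, 100 mm high, origin at the centre of its underside

How it is judged:
By the outcome, as a careful person would: the job done as asked, in the order asked, and still so for the second after the job is handed in, with the robot touching nothing.
It also fails if it takes over 51 s, if anything falls off the work surface, if the arm or the gripper's body presses on something with over 40 N, if the wrist force passes 120 N, or if a joint passes its speed limit or range.

## Robot

A 6-joint arm with a two-finger parallel gripper is mounted at the origin on a cart in front of the work surface, level with it; the furniture and walls round the work are solid. World frame = base frame: x ahead of the robot, y to its left, z up, the work surface at z = 0. Lengths are in mm, angles in rad, forces in N, time in s.
With the tool pointing down it reaches from about 275 to 725 mm from the base axis. Payload 5.6 kg.
Tool frame: the origin (TCP) lies at the very end of the fingers, on their centre line; the grasp point (between the pads) lies 19 mm behind it; z points along the fingers, y is the line along which they close (so a half turn about z gives the same grasp; the last joint's range is limited). The gripper opens to 85 mm and grips with 20 to 120 N. Pads are 22 mm wide; open, the fingers measure 114 mm over their backs; the gripper's body (76 mm by 85 mm) begins 54 mm behind the grasp point. The pads swing forward as they close: fully open they stand 13 mm farther back than shut.
Start: joints at [1.475, 0.255, 0.108, 0, -1.424, -0.285], TCP at [204.388, 510.606, 231.283] pointing down, gripper open.
Joint ranges: [-2.95, 2.95], [-1.21, 1.97], [-1.09, 1.5], [-2.87, 1.71], [-2.94, -0.07], [-3.05, 3.05]. Speed limits (rad/s): [2.57, 2.57, 3.14, 3.14, 3.14, 3.14].

## Interface

Orientations are given as a unit quaternion [x, y, z, w].
In Python, from plant import arm, grab_frame, camera_info, order gives the robot as it stands. The module is installed in compiled form; this text tells all that it offers.
- The arm moves only by the tool apply_moves, never from a script. Its argument "moves" is a list of rows, each an object with "travel": the shift along the tool's x, y, z in m, a list of three; "rot": the turn, a rotation vector about the tool's x, y, z in rad, a list of three. A call has exactly 8 rows; each row shifts and turns the commanded pose from where the row before left it, along the tool's axes as they then stand; what a row does not reach is not made up. A row lasts 1/10 s, in which the tool goes at most 50 mm and 8.59 degrees, less where a joint would pass 70% of its speed; a pose out of reach is approached as far as the arm can. A call with a gripper value outside its range is refused whole. "gripper" is the finger opening in m, from 0 to 0.0854, set as the call begins (left out, the last holds). The fingers move at their own pace and stop on an object; "squeeze" is the grip in N (left out, the last holds). Time passes only in rows, so rows that do not move let the fingers close, or fill a call up. It gives the time, the measured TCP pose, the force, the opening and the grip force at its end, in the units of the state.
- arm.sense(): the state, without advancing time (a new reading comes with each control period).
- grab_frame(name): name is "scene" or "side" or "wrist"; returns (picture, depth): 480x640x3 uint8, red, green, blue; 480x640 float32, mm along the optical axis (not along the pixel's ray), 0 where there is no reading.
- camera_info(name): a dict with "fx", "fy", "cx", "cy" (pixels), "R" (3x3) and "t" (3): a world point X has camera coordinates R X + t; the wrist camera has in their place "tool_from_camera" (4x4, takes a point from camera to tool coordinates, whose origin is the TCP and whose axes are the flange's). Camera axes: x right, y down, z forward; pixel columns grow to the right and rows downward; lengths in mm; the calibration is good to about 2 mm. The wrist camera is an equidistant fisheye: a pixel r from the principal point sees the ray r / f radians off the axis. A picture is of the moment at which its call begins: read the wrist's pose just before it. camera_info takes no time and is no camera call.
- order.sign_off(): hands the job in; it is judged then, once.
The state is a dict: "t": time; "joints": joint angles; "qvel": joint speeds; "tau": joint torques, N m; "tcp_pos": TCP position; "ee_rot": TCP orientation; "contact_force": force on the tool from outside, world axes, zero at the start; "moment": the same for the moment, N m; "opening": finger opening in mm; "grasp_force": force on a finger pad.
Only numpy, scipy, OpenCV 4.12 (cv2) and the standard library are available. Lean on these libraries where they do the work, as an engineer would, in place of code of your own. Each camera call takes 0.05 s, during which the arm holds its last target. There are 200 camera calls.

## Working session

There is one attempt and no reset: what is moved stays moved. The work goes in short steps, Python scripts to look and compute and a tool call to move; the robot and the scene stay as the last step left them, time stands still between calls to the robot, and variables do not carry over. Pictures are saved under pics/ and viewed, at most 10 in all, crops included, and the job is handed in when it is done.

Besides the shell and the picture viewer there is one more tool, called after "Call:" as name(argument=value, ...) on one line, values as JSON. apply_moves: Moves the arm, as the interface text tells. Its arguments: {"type":"object","properties":{"moves":{"type":"array","items":{"type":"object","properties":{"travel":{"type":"array","items":{"type":"number"}},"rot":{"type":"array","items":{"type":"number"}}}}},"gripper":{"type":"number"},"squeeze":{"type":"number"}},"required":["moves"]}

```bash
mkdir -p pics; python3 - <<'E'
from plant import arm, grab_frame, camera_info
import cv2,numpy as np
s=arm.sense();print(s)
for n in("scene","side"):
    p,d=grab_frame(n);cv2.imwrite(f"pics/{n}0.png",p[:,:,::-1]);np.save(f"{n}0.npy",d)
    print(n,camera_info(n))
E
```

```text
{'t': 0.0, 'joints': array([ 1.47462260e+00,  2.55733707e-01,  1.07018888e-01, -5.00986612e-04,
       -1.42387819e+00, -2.84568355e-01]), 'qvel': array([ 7.15437833e-04,  5.90205886e-04, -1.79487222e-03,  1.19287674e-03,
        7.62244087e-04, -7.79602708e-05]), 'tau': array([ 7.61849037e-05, -3.86635959e+01,  2.37940747e+01,  5.36532015e+00,
       -6.15744910e-03,  2.98205876e-06]), 'tcp_pos': array([204.15440428, 510.18147848, 230.40446678]), 'ee_rot': array([ 9.81926685e-01, -1.89259391e-01, -1.62167188e-04,  9.17661028e-04]), 'contact_force': array([ 0.08602154, -0.26001831, -0.09073387]), 'moment': array([ 0.01572853,  0.01014541, -0.00697333]), 'grasp_force': 0.0, 'opening': 85.24373102118736}
scene {'fx': 496.27580571640317, 'fy': 496.27580571640317, 'cx': 320.2357084471752, 'cy': 242.34134487819477, 'R': array([[ 0.81705254, -0.57628457,  0.01792304],
       [-0.42764627, -0.62657802, -0.65155096],
       [ 0.38670895,  0.52468664, -0.75839312]]), 't': array([-394.26906321,  331.29569907,  853.74358028])}
side {'fx': 455.5056022430906, 'fy': 455.5056022430906, 'cx': 318.5476073364325, 'cy': 235.97970674912895, 'R': array([[ 0.99974617, -0.01737425,  0.01434359],
       [ 0.00702436, -0.3645406 , -0.931161  ],
       [ 0.02140705,  0.9310254 , -0.36432602]]), 't': array([-524.68156989,  116.48897547,  849.97131359])}
```

View pics/scene0.png

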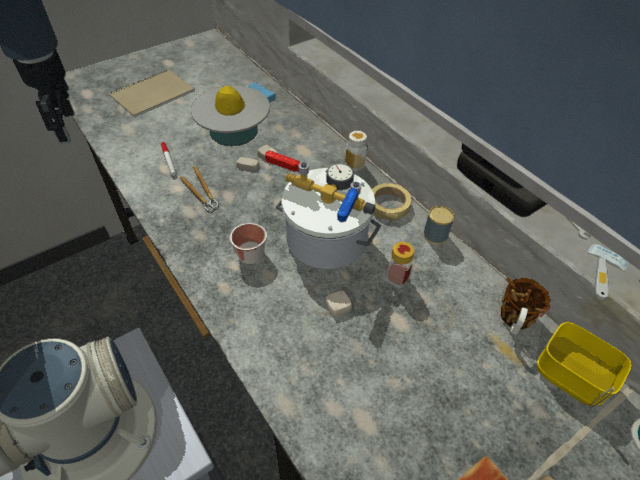

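View pics/side0.png

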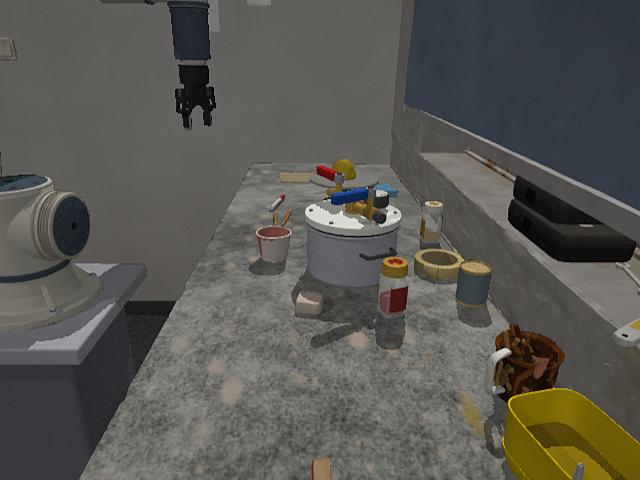

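The scene view shows the chamber around (330,215), the red lever from its stem (303,168) to about (262,153), and the blue lever from its stem (357,188) to (343,217). The gauge is at (340,175), the cup at (248,243), the jar at (401,262) and the blank at (340,303). Next I'll measure the levers by colour and depth.

```bash
cat > h.py <<'E'
import cv2,numpy as np
from plant import camera_info
def cloud(n,d):
    c=camera_info(n);v,u=np.mgrid[0:480,0:640]
    P=np.stack([(u-c['cx'])/c['fx']*d,(v-c['cy'])/c['fy']*d,d],-1)
    return (P-c['t'])@c['R']
def masks(img):
    h=cv2.cvtColor(img,cv2.COLOR_BGR2HSV);H,S,V=cv2.split(h)
    return {'red':((H<6)|(H>174))&(S>190)&(V>60),'blue':(H>105)&(H<125)&(S>190)&(V>60)}
def levers(n,img,d):
    X=cloud(n,d);out={}
    for k,m in masks(img).items():
        m=m&(d>0)&(X[...,2]>165)&(X[...,2]<215)
        q=X[m];top=q[q[:,2]>190]
        out[k]=(q,top)
        if len(q)<20: print(n,k,len(q));continue
        mu=q[:,:2].mean(0);w,vec=np.linalg.eigh(np.cov(q[:,:2].T));a=(q[:,:2]-mu)@vec
        print(n,k,len(q),'mean',q.mean(0).round(1),'zpct',np.percentile(q[:,2],[2,50,98]).round(),'dir',vec[:,1].round(3),'ext',np.ptp(a,axis=0).round(),'ends',(mu+vec[:,1]*a[:,1].min()).round(1),(mu+vec[:,1]*a[:,1].max()).round(1))
    return out
E
python3 - <<'E'
from h import *
for n in("scene","side"):
    img=cv2.imread(f"pics/{n}0.png");d=np.load(f"{n}0.npy");levers(n,img,d);X=cloud(n,d)
    if n=="scene":
        # lid circle: white points z 120-140
        m=(abs(X[...,2]-130)<5)&(d>0)&(X[...,0]>200)
        q=X[m][:,:2]; h=cv2.convexHull(q.astype(np.float32));print('lid',cv2.minEnclosingCircle(h),len(q))
        for nm,(u,v) in dict(stemR=(303,165),stemB=(357,186),pipeA=(292,178),pipeB=(368,207),gauge=(340,172),cup=(248,232),jar=(403,247),blank=(340,298),greyR=(263,151),hat=(230,100),bottle=(357,135)).items():print(nm,X[v,u].round())
    c=img[130:280,220:430] if n=="scene" else img[150:300,240:450]
    cv2.imwrite(f"pics/{n}0c.png",cv2.resize(c,None,fx=3.8,fy=3.8,interpolation=cv2.INTER_CUBIC))
E
```

```text
scene red 322 mean [543.6 230.3 191.7] zpct [181. 194. 198.] dir [-0.473  0.881] ext [22. 77.] ends [560.2 199.4] [523.7 267.5]
scene blue 299 mean [576.8  49.8 194.5] zpct [185. 195. 198.] dir [-0.821 -0.57 ] ext [19. 82.] ends [614.5  76. ] [546.9  29.1]
lid ((532.2686157226562, 368.22637939453125), 860.2037963867188) 5338
stemR [567. 188. 200.]
stemB [622.  78. 197.]
pipeA [554. 211. 154.]
pipeB [634.  51. 154.]
gauge [644. 160. 163.]
cup [442. 225.  38.]
jar [660. -39.  98.]
blank [514. -25.  19.]
greyR [630. 478.  13.]
hat [601. 581. 125.]
bottle [813. 309.  95.]
side red 169 mean [541.8 225.1 191.3] zpct [181. 192. 198.] dir [-0.477  0.879] ext [16. 68.] ends [556.3 198.3] [523.8 258.2]
side blue 388 mean [578.9  43.9 190.5] zpct [181. 191. 198.] dir [-0.848 -0.529] ext [19. 81.] ends [617.2  67.8] [548.9  25.2]
```

View pics/scene0c.png

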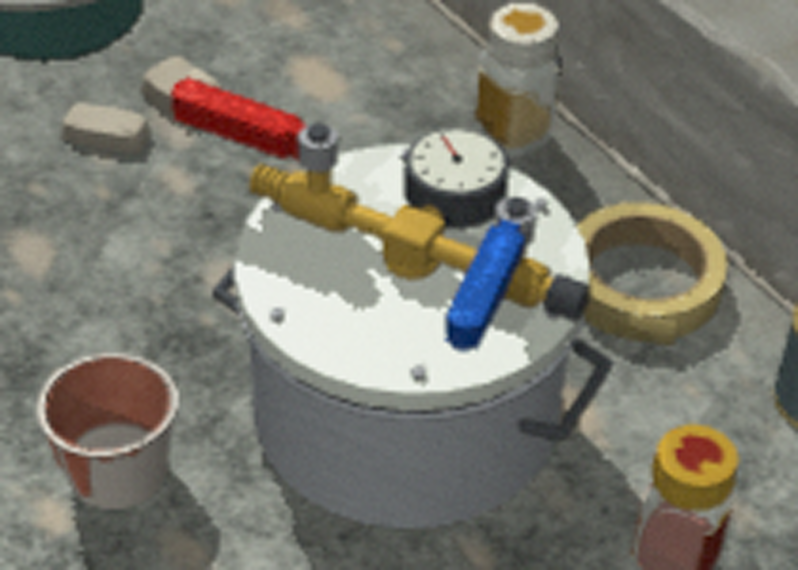

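The crop shows the pivot nuts at crop pixels (318,130) for red and (517,208) for blue, so (303.7,164.2) and (356,184.7) in the full picture. The red lever is almost in line with the pipe. The blue one is nearly square across it. I'll work out the chamber frame and the waypoints.

```bash
cat >> h.py <<'E'
def ray(n,u,v,z):
    c=camera_info(n);r=c['R'].T@np.array([(u-c['cx'])/c['fx'],(v-c['cy'])/c['fy'],1]);o=-c['R'].T@c['t']
    return o+r*(z-o[2])/r[2]
E
python3 - <<'E'
from h import *
r=ray('scene',303.7,164.2,200)[:2];b=ray('scene',356,184.7,200)[:2]
print(r,b,np.linalg.norm(r-b),np.degrees(np.arctan2(*(r-b)[::-1])),(r+b)/2)
n='scene';img=cv2.imread("pics/scene0.png");d=np.load("scene0.npy");X=cloud(n,d)
# lid top outline: whitish points at z~130
h=cv2.cvtColor(img,cv2.COLOR_BGR2HSV)
m=(abs(X[...,2]-130)<4)&(abs(X[...,0]-594)<130)&(abs(X[...,1]-133)<130)
q=X[m][:,:2].astype(np.float32);print('lid',cv2.minEnclosingCircle(q),cv2.fitEllipse(cv2.convexHull(q)),len(q))
L=levers(n,img,d)
for k,p in(('red',r),('blue',b)):
    t=L[k][1][:,:2];v=t.mean(0)-p;print(k,np.degrees(np.arctan2(v[1],v[0])),np.linalg.norm(v))
m=(abs(X[...,2]-150)<6)&(np.hypot(X[...,0]-594,X[...,1]-133)<110)&(h[...,1]>120)&(h[...,0]<30)
q=X[m][:,:2];w,V=np.linalg.eigh(np.cov(q.T));print('pipe',q.mean(0),np.degrees(np.arctan2(*V[::-1,1])),len(q))
E
```

```text
[569.58662116 188.67028752] [620.90969407  79.35745781] 120.76155245846344 115.15035580070507 [595.24815762 134.01387267]
lid ((594.8226318359375, 137.92169189453125), 102.19863891601562) ((596.4528198242188, 136.15879821777344), (198.24403381347656, 201.98165893554688), 145.8069305419922) 3063
scene red 322 mean [543.6 230.3 191.7] zpct [181. 194. 198.] dir [-0.473  0.881] ext [22. 77.] ends [560.2 199.4] [523.7 267.5]
scene blue 299 mean [576.8  49.8 194.5] zpct [185. 195. 198.] dir [-0.821 -0.57 ] ext [19. 82.] ends [614.5  76. ] [546.9  29.1]
red 120.08414822231998 48.00713063383541
blue -146.24473890277966 50.235733228751414
pipe [584.55391071 148.35389831] 116.44023618175314 415
```

Call:
apply_moves(moves=[{"travel": [0,0,0],"rot": [0,0,-0.138]},{"travel": [0,0,0],"rot": [0,0,-0.138]},{"travel": [0,0,0],"rot": [0,0,-0.138]},{"travel": [0,0,0],"rot": [0,0,-0.138]},{"travel": [0,0,0],"rot": [0,0,-0.138]},{"travel": [0,0,0],"rot": [0,0,-0.136]},{"travel": [0,0,0],"rot": [0,0,0]},{"travel": [0,0,0],"rot": [0,0,0]}], gripper=0, squeeze=20)

```text
t: 0.9
tcp_pos: [204.3, 510.5, 231.0]
ee_rot: [0.976, 0.219, -0.0, 0.0]
contact_force: [-0.1, -0.6, -0.5]
opening: -0.1
grasp_force: 0.0
```

Call:
apply_moves(moves=[{"travel": [0.014,0.024,0]},{"travel": [0.014,0.024,0]},{"travel": [0.014,0.024,0]},{"travel": [0.014,0.024,0]},{"travel": [0.014,0.024,0]},{"travel": [0.014,0.024,0]},{"travel": [0.014,0.024,0]},{"travel": [0.014,0.024,0]}])

```text
invalid input at $.moves[0]: expected keys travel, rot
```

Call:
apply_moves(moves=[{"travel": [0.014,0.024,0],"rot": [0,0,0]},{"travel": [0.014,0.024,0],"rot": [0,0,0]},{"travel": [0.014,0.024,0],"rot": [0,0,0]},{"travel": [0.014,0.024,0],"rot": [0,0,0]},{"travel": [0.014,0.024,0],"rot": [0,0,0]},{"travel": [0.014,0.024,0],"rot": [0,0,0]},{"travel": [0.014,0.024,0],"rot": [0,0,0]},{"travel": [0.014,0.024,0],"rot": [0,0,0]}])

```text
t: 1.7
tcp_pos: [389.0, 384.8, 231.2]
ee_rot: [0.976, 0.219, -0.0, 0.0]
contact_force: [0.4, 0.5, -0.4]
opening: 0.1
grasp_force: 0.0
```

Call:
apply_moves(moves=[{"travel": [0.015,0.024,0],"rot": [0,0,0]},{"travel": [0.015,0.024,0],"rot": [0,0,0]},{"travel": [0.015,0.024,0],"rot": [0,0,0]},{"travel": [0.015,0.024,0],"rot": [0,0,0]},{"travel": [0.015,0.024,0],"rot": [0,0,0]},{"travel": [0.015,0.024,0],"rot": [0,0,0]},{"travel": [0.015,0.024,0],"rot": [0,0,0]},{"travel": [0.015,0.024,0],"rot": [0,0,0]}])

```text
t: 2.5
tcp_pos: [580.0, 263.2, 231.1]
ee_rot: [0.976, 0.219, -0.0, 0.0]
contact_force: [0.2, 0.2, 0.3]
opening: 0.2
grasp_force: 0.0
```

```bash
cat >> h.py <<'E'
def cham(p):
    e=np.array(p)[:2]-[595.5,134.5];return (e@[.9026,.4305]).round(1),(e@[-.4305,.9026]).round(1)
E
python3 - <<'E'
from h import *
from plant import arm,grab_frame
s=arm.sense();print(s['t'],s['tcp_pos'],cham(s['tcp_pos']),s['joints'].round(2),s['contact_force'])
p,d=grab_frame('scene');img=p[:,:,::-1].copy();levers('scene',img,d)
cv2.imwrite("pics/s1.png",cv2.resize(img[80:290,200:480],None,fx=2.8,fy=2.8,interpolation=cv2.INTER_CUBIC))
E
```

```text
2.5 [579.98716583 263.17496122 231.05024223] (np.float64(41.4), np.float64(122.8)) [ 0.67  0.43  0.36 -0.   -1.5   1.34] [0.19526861 0.18470868 0.33531564]
scene red 327 mean [543.5 230.9 191.8] zpct [181. 194. 197.] dir [-0.462  0.887] ext [22. 77.] ends [560.  199.3] [524.2 267.9]
scene blue 302 mean [576.6  49.8 194.6] zpct [185. 195. 198.] dir [-0.82  -0.572] ext [18. 84.] ends [616.   77.3] [547.4  29.5]
```

View pics/s1.png

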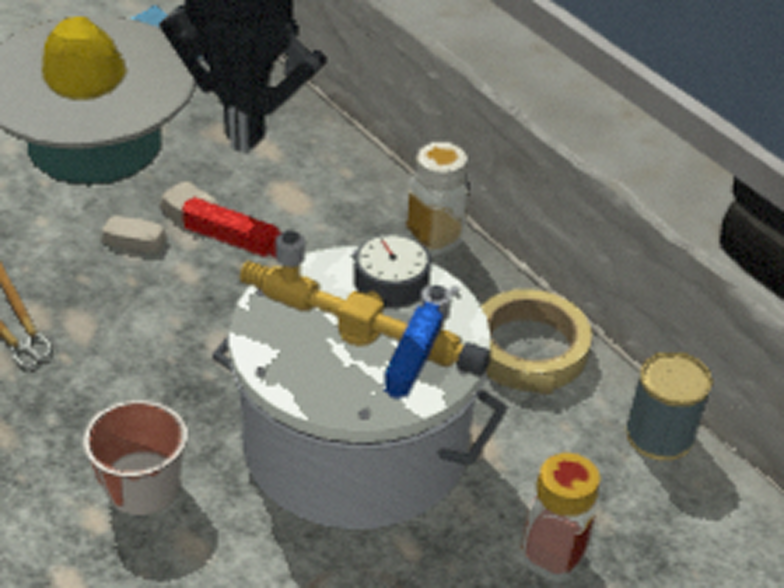

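The closed finger is hanging at about (240,140) in the crop, behind the red lever. That's its right flank side and there's room around it. I'll lower it beside the lever.

Call:
apply_moves(moves=[{"travel": [0,0,0.015],"rot": [0,0,0]},{"travel": [0,0,0.015],"rot": [0,0,0]},{"travel": [0,0,0.015],"rot": [0,0,0]},{"travel": [0,0,0.013],"rot": [0,0,0]},{"travel": [-0.004,0,0],"rot": [0,0,0]},{"travel": [-0.004,0,0],"rot": [0,0,0]},{"travel": [-0.004,0,0],"rot": [0,0,0]},{"travel": [-0.003,0,0],"rot": [0,0,0]}])

```text
t: 3.35
tcp_pos: [565.6, 257.6, 174.4]
ee_rot: [0.975, 0.221, 0.001, -0.0]
contact_force: [0.2, -0.0, 0.1]
opening: -0.1
grasp_force: 0.0
```

Call:
apply_moves(moves=[{"travel": [-0.003,0,0],"rot": [0,0,0]},{"travel": [-0.003,0,0],"rot": [0,0,0]},{"travel": [-0.003,0,0],"rot": [0,0,0]},{"travel": [-0.003,0,0],"rot": [0,0,0]},{"travel": [-0.003,0,0],"rot": [0,0,0]},{"travel": [-0.003,0,0],"rot": [0,0,0]},{"travel": [-0.003,0,0],"rot": [0,0,0]},{"travel": [-0.003,0,0],"rot": [0,0,0]}])

```text
t: 4.15
tcp_pos: [544.0, 246.8, 173.6]
ee_rot: [0.975, 0.221, 0.0, 0.0]
contact_force: [2.0, 1.0, 1.2]
opening: 0.1
grasp_force: 1.1
```

```bash
cat > look.py <<'E'
from h import *
from plant import arm,grab_frame
s=arm.sense();print(s['t'],s['tcp_pos'].round(1),cham(s['tcp_pos']),s['contact_force'].round(1),s['moment'].round(2))
for n in('scene','side'):
    p,d=grab_frame(n);L=levers(n,p[:,:,::-1].copy(),d)
    for k,pv in(('red',(569.6,188.7)),('blue',(620.9,79.4))):
        t=L[k][1][:,:2]
        if len(t): v=t.mean(0)-pv;print('  ',k,'heading',np.degrees(np.arctan2(v[1],v[0])).round(1))
E
python3 look.py
```

```text
4.15 [544.  246.8 173.6] (np.float64(1.9), np.float64(123.6)) [2.  1.  1.2] [ 0.24 -0.8   0.05]
scene red 382 mean [530.7 221.5 192. ] zpct [181. 194. 197.] dir [-0.723  0.691] ext [26. 77.] ends [558.  195.5] [502.3 248.7]
scene blue 297 mean [576.7  49.9 194.5] zpct [184. 195. 198.] dir [-0.823 -0.567] ext [19. 81.] ends [613.9  75.5] [547.2  29.5]
   red heading 137.8
   blue heading -146.3
side red 249 mean [530.  215.5 190.6] zpct [181. 191. 198.] dir [-0.746  0.666] ext [17. 80.] ends [558.4 190.1] [499.  243.1]
side blue 388 mean [578.8  43.9 190.5] zpct [181. 191. 198.] dir [-0.848 -0.53 ] ext [20. 80.] ends [616.4  67.4] [548.5  25. ]
   red heading 145.0
   blue heading -140.6
```

Call:
apply_moves(moves=[{"travel": [-0.004,0,0],"rot": [0,0,0]},{"travel": [-0.004,0,0],"rot": [0,0,0]},{"travel": [-0.004,0,0],"rot": [0,0,0]},{"travel": [-0.004,0,0],"rot": [0,0,0]},{"travel": [-0.004,0.0015,0],"rot": [0,0,0]},{"travel": [-0.004,0.0015,0],"rot": [0,0,0]},{"travel": [-0.004,0.0015,0],"rot": [0,0,0]},{"travel": [-0.004,0.0015,0],"rot": [0,0,0]}])

```text
t: 5.05
tcp_pos: [517.3, 227.8, 173.3]
ee_rot: [0.975, 0.221, 0.0, -0.0]
contact_force: [2.0, 0.7, 0.6]
opening: 0.0
grasp_force: 1.1
```

Call:
apply_moves(moves=[{"travel": [-0.0035,0.0024,0],"rot": [0,0,0]},{"travel": [-0.0035,0.0024,0],"rot": [0,0,0]},{"travel": [-0.0035,0.0024,0],"rot": [0,0,0]},{"travel": [-0.0035,0.0024,0],"rot": [0,0,0]},{"travel": [-0.0027,0.003,0],"rot": [0,0,0]},{"travel": [-0.0027,0.003,0],"rot": [0,0,0]},{"travel": [-0.0027,0.003,0],"rot": [0,0,0]},{"travel": [-0.0027,0.003,0],"rot": [0,0,0]}])

```text
t: 5.85
tcp_pos: [504.3, 197.4, 173.2]
ee_rot: [0.975, 0.221, -0.0, -0.0]
contact_force: [0.9, 2.1, -0.2]
opening: 0.2
grasp_force: 0.9
```

```bash
python3 look.py
```

```text
5.85 [504.3 197.4 173.2] (np.float64(-55.2), np.float64(96.1)) [ 0.9  2.1 -0.2] [ 0.73 -0.28  0.02]
scene red 360 mean [517.5 172.6 192.9] zpct [183. 194. 198.] dir [-0.967 -0.254] ext [25. 82.] ends [560.4 183.9] [481.1 163. ]
scene blue 302 mean [576.7  49.8 194.4] zpct [185. 195. 198.] dir [-0.82  -0.572] ext [19. 81.] ends [613.6  75.6] [547.3  29.3]
   red heading -164.1
   blue heading -146.2
side red 341 mean [519.8 167.6 190. ] zpct [181. 190. 198.] dir [-0.967 -0.254] ext [19. 81.] ends [561.3 178.6] [483.1 158. ]
side blue 391 mean [578.9  44.  190.5] zpct [181. 191. 198.] dir [-0.85  -0.527] ext [20. 80.] ends [617.1  67.7] [549.   25.5]
   red heading -157.6
   blue heading -140.7
```

Call:
apply_moves(moves=[{"travel": [-0.0006,0.0015,0],"rot": [0,0,0]},{"travel": [-0.0006,0.0015,0],"rot": [0,0,0]},{"travel": [-0.0006,0.0015,0],"rot": [0,0,0]},{"travel": [-0.0006,0.0015,0],"rot": [0,0,0]},{"travel": [0,0.001,0],"rot": [0,0,0]},{"travel": [0,0.001,0],"rot": [0,0,0]},{"travel": [0,0.001,0],"rot": [0,0,0]},{"travel": [0,0.001,0],"rot": [0,0,0]}])

```text
t: 6.75
tcp_pos: [506.3, 187.5, 173.1]
ee_rot: [0.975, 0.221, -0.001, 0.0]
contact_force: [-2.3, 1.0, 1.0]
opening: 0.2
grasp_force: 1.1
```

```bash
python3 look.py
```

```text
6.75 [506.3 187.5 173.1] (np.float64(-57.7), np.float64(86.2)) [-2.3  1.   1. ] [ 0.44  0.77 -0.02]
scene red 324 mean [518.7 164.2 193.4] zpct [184. 195. 197.] dir [-0.926 -0.377] ext [23. 82.] ends [560.9 181.3] [484.9 150.4]
scene blue 300 mean [576.9  50.  194.5] zpct [185. 195. 198.] dir [-0.823 -0.569] ext [19. 83.] ends [614.3  75.8] [546.1  28.7]
   red heading -155.0
   blue heading -146.3
side red 335 mean [522.3 160.5 190.1] zpct [181. 190. 198.] dir [-0.92  -0.392] ext [21. 81.] ends [562.3 177.5] [487.6 145.7]
side blue 388 mean [579.1  44.2 190.5] zpct [181. 191. 198.] dir [-0.85  -0.526] ext [22. 82.] ends [618.3  68.5] [548.7  25.4]
   red heading -149.7
   blue heading -140.8
```

Call:
apply_moves(moves=[{"travel": [0,0.0005,0],"rot": [0,0,0]},{"travel": [0,0.0005,0],"rot": [0,0,0]},{"travel": [0,0.0005,0],"rot": [0,0,0]},{"travel": [0,0.0005,0],"rot": [0,0,0]},{"travel": [0,0.0005,0],"rot": [0,0,0]},{"travel": [0,0.0005,0],"rot": [0,0,0]},{"travel": [0,0,0],"rot": [0,0,0]},{"travel": [0,0,0],"rot": [0,0,0]}])

```text
t: 7.65
tcp_pos: [507.7, 185.2, 173.1]
ee_rot: [0.975, 0.221, -0.0, -0.0]
contact_force: [-4.8, 2.7, 0.1]
opening: -0.1
grasp_force: 2.1
```

```bash
python3 look.py|grep -v blue
```

```text
7.65 [507.7 185.2 173.1] (np.float64(-57.5), np.float64(83.6)) [-4.8  2.7  0.1] [ 0.87  1.58 -0.02]
scene red 305 mean [518.4 161.1 193.4] zpct [184. 195. 198.] dir [-0.917 -0.399] ext [28. 81.] ends [561.5 179.9] [487.2 147.5]
   red heading -152.3
side red 335 mean [522.4 158.4 190.2] zpct [181. 191. 198.] dir [-0.91  -0.415] ext [23. 81.] ends [562.8 176.8] [489.1 143.2]
   red heading -147.8
```

Call:
apply_moves(moves=[{"travel": [-0.0003,0.0005,0],"rot": [0,0,0]},{"travel": [-0.0003,0.0005,0],"rot": [0,0,0]},{"travel": [-0.0003,0.0005,0],"rot": [0,0,0]},{"travel": [-0.0003,0.0005,0],"rot": [0,0,0]},{"travel": [0,0,0],"rot": [0,0,0]},{"travel": [0,0,0],"rot": [0,0,0]},{"travel": [0,0,0],"rot": [0,0,0]},{"travel": [0,0,0],"rot": [0,0,0]}])

```text
t: 8.55
tcp_pos: [507.7, 185.0, 173.2]
ee_rot: [0.975, 0.221, 0.001, -0.002]
contact_force: [-4.9, 8.1, -0.2]
opening: 0.1
grasp_force: 4.9
```

```bash
python3 look.py
```

```text
8.55 [507.7 185.  173.2] (np.float64(-57.5), np.float64(83.4)) [-4.9  8.1 -0.2] [ 2.97  1.59 -0.01]
scene red 303 mean [518.  160.9 193.2] zpct [183. 194. 198.] dir [-0.918 -0.397] ext [25. 84.] ends [563.6 180.7] [486.5 147.3]
scene blue 306 mean [576.3  49.6 194.6] zpct [184. 195. 198.] dir [-0.822 -0.569] ext [18. 81.] ends [614.6  76. ] [547.6  29.7]
   red heading -152.3
   blue heading -146.3
side red 336 mean [522.4 158.2 190.2] zpct [181. 190. 198.] dir [-0.908 -0.42 ] ext [20. 82.] ends [562.7 176.8] [488.6 142.6]
side blue 391 mean [578.9  43.9 190.5] zpct [181. 191. 198.] dir [-0.85  -0.526] ext [21. 81.] ends [617.7  68. ] [549.2  25.6]
   red heading -147.6
   blue heading -140.6
```

The finger stopped moving and the force rose to about 9 N, so the red lever is at its stop. The blue lever's measured position hasn't changed, so the chamber hasn't moved. I'll back off, lift, and cross over to the blue lever.

Call:
apply_moves(moves=[{"travel": [0,-0.003,0],"rot": [0,0,0]},{"travel": [0,-0.007,0],"rot": [0,0,0]},{"travel": [0,-0.012,0],"rot": [0,0,0]},{"travel": [0,0,0],"rot": [0,0,0]},{"travel": [0,0,-0.015],"rot": [0,0,0]},{"travel": [0,0,-0.015],"rot": [0,0,0]},{"travel": [0,0,-0.015],"rot": [0,0,0]},{"travel": [0,0,-0.01],"rot": [0,0,0]}])

```text
t: 9.45
tcp_pos: [498.7, 202.7, 229.6]
ee_rot: [0.975, 0.221, 0.001, 0.0]
contact_force: [0.2, 0.7, 0.1]
opening: 0.2
grasp_force: 0.0
```

Call:
apply_moves(moves=[{"travel": [0,0,0],"rot": [0,0,0]},{"travel": [-0.001,0.021,0],"rot": [0,0,0]},{"travel": [-0.001,0.021,0],"rot": [0,0,0]},{"travel": [-0.001,0.021,0],"rot": [0,0,0]},{"travel": [-0.001,0.021,0],"rot": [0,0,0]},{"travel": [0,0.021,0],"rot": [0,0,0]},{"travel": [0,0.021,0],"rot": [0,0,0]},{"travel": [0,0,0],"rot": [0,0,0]}])

```text
t: 10.25
tcp_pos: [549.2, 85.2, 227.1]
ee_rot: [0.976, 0.22, -0.001, 0.0]
contact_force: [-0.9, 0.6, -0.3]
opening: -0.4
grasp_force: 0.0
```

```bash
python3 look.py
```

```text
10.25 [549.2  85.2 227.1] (np.float64(-63.0), np.float64(-24.6)) [-0.9  0.6 -0.3] [ 0.04 -0.   -0.  ]
scene red 299 mean [522.4 163.1 193.2] zpct [183. 194. 197.] dir [-0.887 -0.462] ext [20. 82.] ends [561.7 183.5] [488.7 145.5]
scene blue 307 mean [576.6  49.9 194.4] zpct [186. 195. 198.] dir [-0.823 -0.567] ext [19. 82.] ends [614.7  76.1] [547.   29.4]
   red heading -152.2
   blue heading -146.3
side red 325 mean [522.8 158.3 190. ] zpct [181. 190. 198.] dir [-0.906 -0.422] ext [14. 82.] ends [563.5 177.2] [489.4 142.7]
side blue 393 mean [578.8  44.  190.4] zpct [181. 191. 198.] dir [-0.848 -0.53 ] ext [20. 80.] ends [617.3  68. ] [549.5  25.6]
   red heading -147.5
   blue heading -140.6
```

Call:
apply_moves(moves=[{"travel": [0,0,0.014],"rot": [0,0,0]},{"travel": [0,0,0.014],"rot": [0,0,0]},{"travel": [0,0,0.014],"rot": [0,0,0]},{"travel": [0,0,0.012],"rot": [0,0,0]},{"travel": [0,0.004,0],"rot": [0,0,0]},{"travel": [0,0.005,0],"rot": [0,0,0]},{"travel": [0,0.004,0],"rot": [0,0,0]},{"travel": [0,0.003,0],"rot": [0,0,0]}])

```text
t: 11.15
tcp_pos: [556.5, 72.3, 175.0]
ee_rot: [0.975, 0.221, 0.001, -0.0]
contact_force: [-0.4, 0.8, -0.5]
opening: 0.3
grasp_force: 0.0
```

Call:
apply_moves(moves=[{"travel": [0,0.003,0],"rot": [0,0,0]},{"travel": [0,0.003,0],"rot": [0,0,0]},{"travel": [0,0.003,0],"rot": [0,0,0]},{"travel": [0,0.003,0],"rot": [0,0,0]},{"travel": [0,0.003,0],"rot": [0,0,0]},{"travel": [0,0.003,0],"rot": [0,0,0]},{"travel": [0,0.003,0],"rot": [0,0,0]},{"travel": [0,0.002,0],"rot": [0,0,0]}])

```text
t: 11.95
tcp_pos: [565.7, 51.7, 174.1]
ee_rot: [0.975, 0.221, -0.0, -0.0]
contact_force: [-0.0, 3.1, -0.4]
opening: -0.1
grasp_force: 0.9
```

```bash
python3 look.py
```

```text
11.95 [565.7  51.7 174.1] (np.float64(-62.5), np.float64(-61.9)) [-0.   3.1 -0.4] [0.77 0.16 0.01]
scene red 294 mean [522.6 163.2 193.2] zpct [184. 194. 198.] dir [-0.89  -0.456] ext [21. 82.] ends [561.9 183.3] [488.7 145.9]
scene blue 168 mean [577.6  29.1 193.8] zpct [184. 195. 197.] dir [0.643 0.766] ext [18. 83.] ends [563.3  12. ] [616.7  75.7]
   red heading -152.4
   blue heading -130.6
side red 288 mean [518.5 156.  189.8] zpct [181. 190. 198.] dir [-0.915 -0.403] ext [15. 74.] ends [556.2 172.6] [488.6 142.8]
side blue 339 mean [587.7  31.  191.2] zpct [181. 192. 198.] dir [0.687 0.726] ext [21. 77.] ends [565.5   7.6] [618.7  63.8]
   red heading -147.7
   blue heading -125.3
```

Call:
apply_moves(moves=[{"travel": [0,0.0044,0],"rot": [0,0,0]},{"travel": [0,0.0044,0],"rot": [0,0,0]},{"travel": [0.0002,0.0044,0],"rot": [0,0,0]},{"travel": [0.0003,0.0044,0],"rot": [0,0,0]},{"travel": [0.0018,0.0039,0],"rot": [0,0,0]},{"travel": [0.0018,0.0039,0],"rot": [0,0,0]},{"travel": [0.0018,0.0039,0],"rot": [0,0,0]},{"travel": [0.0018,0.0039,0],"rot": [0,0,0]}])

```text
t: 12.85
tcp_pos: [587.2, 24.9, 174.2]
ee_rot: [0.975, 0.221, -0.0, 0.0]
contact_force: [-1.4, 0.8, -1.6]
opening: -0.1
grasp_force: 0.9
```

Call:
apply_moves(moves=[{"travel": [0.0027,0.0032,0],"rot": [0,0,0]},{"travel": [0.0027,0.0032,0],"rot": [0,0,0]},{"travel": [0.0027,0.0032,0],"rot": [0,0,0]},{"travel": [0.0027,0.0032,0],"rot": [0,0,0]},{"travel": [0.0022,0.0017,0],"rot": [0,0,0]},{"travel": [0.0022,0.0017,0],"rot": [0,0,0]},{"travel": [0.0022,0.0017,0],"rot": [0,0,0]},{"travel": [0,0,0],"rot": [0,0,0]}])

```text
t: 13.65
tcp_pos: [610.8, 16.4, 174.2]
ee_rot: [0.975, 0.221, 0.0, 0.0]
contact_force: [-0.3, 0.1, -0.6]
opening: 0.3
grasp_force: 0.3
```

```bash
python3 look.py
```

```text
13.65 [610.8  16.4 174.2] (np.float64(-37.0), np.float64(-113.2)) [-0.3  0.1 -0.6] [ 0.11  0.3  -0.03]
scene red 297 mean [522.4 163.  193.2] zpct [184. 194. 198.] dir [-0.889 -0.457] ext [20. 84.] ends [562.4 183.5] [488.  145.3]
scene blue 85 mean [ 6.289e+02 -1.000e-01  1.902e+02] zpct [180. 191. 196.] dir [-0.389  0.921] ext [17. 66.] ends [632.6  -8.7] [606.9  52.1]
   red heading -152.2
   blue heading -83.4
side red 325 mean [522.7 158.1 190. ] zpct [181. 190. 198.] dir [-0.905 -0.425] ext [14. 82.] ends [563. 177.] [489.2 142.4]
side blue 181 mean [631.2   3.8 192.1] zpct [181. 194. 198.] dir [-0.065  0.998] ext [18. 68.] ends [632.3 -12.6] [627.9  55.2]
   red heading -147.3
   blue heading -81.8
```

Call:
apply_moves(moves=[{"travel": [0.0016,0.0009,0],"rot": [0,0,0]},{"travel": [0.0016,0.0009,0],"rot": [0,0,0]},{"travel": [0.0016,0.0008,0],"rot": [0,0,0]},{"travel": [0.0016,0.0007,0],"rot": [0,0,0]},{"travel": [0.0015,0.0006,0],"rot": [0,0,0]},{"travel": [0.001,0.0004,0],"rot": [0,0,0]},{"travel": [0.001,0.0003,0],"rot": [0,0,0]},{"travel": [0,0,0],"rot": [0,0,0]}])

```text
t: 14.55
tcp_pos: [621.5, 16.7, 174.3]
ee_rot: [0.975, 0.221, 0.0, 0.0]
contact_force: [-1.6, 0.3, 0.9]
opening: -0.2
grasp_force: 0.5
```

Call:
apply_moves(moves=[{"travel": [0.0005,0.0002,0],"rot": [0,0,0]},{"travel": [0.0005,0.0002,0],"rot": [0,0,0]},{"travel": [0.0005,0.0002,0],"rot": [0,0,0]},{"travel": [0.0005,0.0001,0],"rot": [0,0,0]},{"travel": [0.0005,0,0],"rot": [0,0,0]},{"travel": [0,0,0],"rot": [0,0,0]},{"travel": [0,0,0],"rot": [0,0,0]},{"travel": [0,0,0],"rot": [0,0,0]}])

```text
t: 15.35
tcp_pos: [623.9, 17.1, 174.3]
ee_rot: [0.975, 0.221, 0.0, 0.0]
contact_force: [-1.0, -0.1, -0.2]
opening: 0.1
grasp_force: 0.7
```

```bash
python3 look.py
```

```text
15.35 [623.9  17.1 174.3] (np.float64(-24.9), np.float64(-118.2)) [-1.  -0.1 -0.2] [0.03 0.46 0.02]
scene red 299 mean [522.8 163.3 193.2] zpct [183. 195. 198.] dir [-0.891 -0.455] ext [20. 82.] ends [561.9 183.2] [488.5 145.7]
scene blue 91 mean [636.9  19.3 189.3] zpct [181. 189. 196.] dir [-0.369  0.929] ext [11. 79.] ends [646.7  -5.4] [617.4  68.4]
   red heading -152.4
   blue heading -73.8
side red 328 mean [522.7 158.2 190.1] zpct [181. 190. 198.] dir [-0.904 -0.428] ext [16. 82.] ends [563.4 177.4] [489.5 142.5]
side blue 164 mean [644.9   3.8 191.6] zpct [182. 193. 198.] dir [-0.349  0.937] ext [18. 44.] ends [648.9  -7. ] [633.6  33.9]
   red heading -147.2
   blue heading -71.9
```

Call:
apply_moves(moves=[{"travel": [0.0005,0,0],"rot": [0,0,0]},{"travel": [0.0005,0,0],"rot": [0,0,0]},{"travel": [0.0005,0,0],"rot": [0,0,0]},{"travel": [0.0005,0,0],"rot": [0,0,0]},{"travel": [0,0,0],"rot": [0,0,0]},{"travel": [0,0,0],"rot": [0,0,0]},{"travel": [0,0,0],"rot": [0,0,0]},{"travel": [0,0,0],"rot": [0,0,0]}])

```text
t: 16.25
tcp_pos: [625.7, 17.9, 174.3]
ee_rot: [0.975, 0.221, 0.0, 0.0]
contact_force: [-1.6, -2.2, -0.6]
opening: -0.0
grasp_force: 1.0
```

Call:
apply_moves(moves=[{"travel": [0.0005,0,0],"rot": [0,0,0]},{"travel": [0.0005,0,0],"rot": [0,0,0]},{"travel": [0.0005,0,0],"rot": [0,0,0]},{"travel": [0,0,0],"rot": [0,0,0]},{"travel": [0,0,0],"rot": [0,0,0]},{"travel": [0,0,0],"rot": [0,0,0]},{"travel": [0,0,0],"rot": [0,0,0]},{"travel": [0,0,0],"rot": [0,0,0]}])

```text
t: 17.05
tcp_pos: [627.1, 18.8, 174.3]
ee_rot: [0.975, 0.221, 0.0, -0.0]
contact_force: [-1.5, -1.2, -0.2]
opening: 0.1
grasp_force: 0.7
```

Call:
apply_moves(moves=[{"travel": [0.0005,0,0],"rot": [0,0,0]},{"travel": [0.0005,0,0],"rot": [0,0,0]},{"travel": [0.0005,0,0],"rot": [0,0,0]},{"travel": [0,0,0],"rot": [0,0,0]},{"travel": [0,0,0],"rot": [0,0,0]},{"travel": [0,0,0],"rot": [0,0,0]},{"travel": [0,0,0],"rot": [0,0,0]},{"travel": [0,0,0],"rot": [0,0,0]}])

```text
t: 17.85
tcp_pos: [628.4, 19.3, 174.3]
ee_rot: [0.975, 0.221, 0.0, -0.0]
contact_force: [-1.0, -1.8, -0.2]
opening: -0.2
grasp_force: 0.9
```

```bash
python3 look.py
```

```text
17.85 [628.4  19.3 174.3] (np.float64(-19.9), np.float64(-118.1)) [-1.  -1.8 -0.2] [-0.76  0.36 -0.05]
scene red 292 mean [522.7 163.  193.1] zpct [183. 194. 197.] dir [-0.889 -0.458] ext [20. 81.] ends [561.5 183.1] [489.3 145.8]
scene blue 114 mean [638.4  28.2 189.2] zpct [181. 190. 197.] dir [-0.418  0.908] ext [13. 81.] ends [652.9  -3.2] [619.2  69.9]
   red heading -152.1
   blue heading -70.2
side red 326 mean [522.7 157.9 190.1] zpct [181. 190. 198.] dir [-0.906 -0.424] ext [14. 82.] ends [562.8 176.7] [489.  142.1]
side blue 169 mean [650.1   5.6 191. ] zpct [181. 192. 198.] dir [-0.498  0.867] ext [19. 42.] ends [656.2  -5. ] [635.4  31.2]
   red heading -147.1
   blue heading -67.7
```

Call:
apply_moves(moves=[{"travel": [0.0005,0,0],"rot": [0,0,0]},{"travel": [0.0005,0,0],"rot": [0,0,0]},{"travel": [0.0005,0,0],"rot": [0,0,0]},{"travel": [0,0,0],"rot": [0,0,0]},{"travel": [0,0,0],"rot": [0,0,0]},{"travel": [0,0,0],"rot": [0,0,0]},{"travel": [0,0,0],"rot": [0,0,0]},{"travel": [0,0,0],"rot": [0,0,0]}])

```text
t: 18.75
tcp_pos: [629.8, 20.0, 174.3]
ee_rot: [0.975, 0.221, 0.0, -0.0]
contact_force: [-1.6, -1.5, -0.6]
opening: -0.1
grasp_force: 0.8
```

Call:
apply_moves(moves=[{"travel": [0.0005,0,0],"rot": [0,0,0]},{"travel": [0.0005,0,0],"rot": [0,0,0]},{"travel": [0.0005,0,0],"rot": [0,0,0]},{"travel": [0,0,0],"rot": [0,0,0]},{"travel": [0,0,0],"rot": [0,0,0]},{"travel": [0,0,0],"rot": [0,0,0]},{"travel": [0,0,0],"rot": [0,0,0]},{"travel": [0,0,0],"rot": [0,0,0]}])

```text
t: 19.55
tcp_pos: [631.0, 20.5, 174.2]
ee_rot: [0.975, 0.221, -0.0, 0.0]
contact_force: [-1.5, -3.0, 0.5]
opening: 0.2
grasp_force: 1.2
```

Call:
apply_moves(moves=[{"travel": [0.0005,0,0],"rot": [0,0,0]},{"travel": [0.0005,0,0],"rot": [0,0,0]},{"travel": [0,0,0],"rot": [0,0,0]},{"travel": [0,0,0],"rot": [0,0,0]},{"travel": [0,0,0],"rot": [0,0,0]},{"travel": [0,0,0],"rot": [0,0,0]},{"travel": [0,0,0],"rot": [0,0,0]},{"travel": [0,0,0],"rot": [0,0,0]}])

```text
t: 20.35
tcp_pos: [631.4, 20.7, 174.2]
ee_rot: [0.975, 0.221, -0.001, 0.0]
contact_force: [-2.8, -4.0, -0.3]
opening: 0.1
grasp_force: 2.4
```

```bash
python3 look.py
```

```text
20.35 [631.4  20.7 174.2] (np.float64(-16.6), np.float64(-118.2)) [-2.8 -4.  -0.3] [-1.33  1.13 -0.04]
scene red 295 mean [522.5 163.1 193.2] zpct [184. 195. 197.] dir [-0.888 -0.459] ext [20. 82.] ends [561.5 183.3] [488.6 145.6]
scene blue 131 mean [640.3  31.1 189.6] zpct [182. 190. 197.] dir [-0.466  0.885] ext [16. 79.] ends [657.2  -0.9] [620.4  68.9]
   red heading -152.3
   blue heading -67.2
side red 327 mean [522.7 158.1 190.1] zpct [181. 190. 198.] dir [-0.906 -0.423] ext [14. 82.] ends [563.4 177. ] [488.9 142.3]
side blue 176 mean [652.7   9.1 190.7] zpct [181. 191. 198.] dir [-0.528  0.849] ext [17. 76.] ends [660.2  -3. ] [620.   61.6]
   red heading -147.1
   blue heading -65.1
```

Call:
apply_moves(moves=[{"travel": [0.0005,0,0],"rot": [0,0,0]},{"travel": [0.0005,0,0],"rot": [0,0,0]},{"travel": [0.0005,0,0],"rot": [0,0,0]},{"travel": [0,0,0],"rot": [0,0,0]},{"travel": [0,0,0],"rot": [0,0,0]},{"travel": [0,0,0],"rot": [0,0,0]},{"travel": [0,0,0],"rot": [0,0,0]},{"travel": [0,0,0],"rot": [0,0,0]}])

```text
t: 21.25
tcp_pos: [631.5, 20.7, 174.2]
ee_rot: [0.975, 0.221, -0.002, 0.0]
contact_force: [-7.2, -5.3, 2.6]
opening: -0.3
grasp_force: 4.5
```

The finger no longer moves and the force is rising, so the blue lever is at its stop too. I'll back off, lift, and check both levers.

Call:
apply_moves(moves=[{"travel": [-0.004,0,0],"rot": [0,0,0]},{"travel": [-0.008,0,0],"rot": [0,0,0]},{"travel": [-0.012,0,0],"rot": [0,0,0]},{"travel": [0,0,0],"rot": [0,0,0]},{"travel": [0,0,-0.02],"rot": [0,0,0]},{"travel": [0,0,-0.02],"rot": [0,0,0]},{"travel": [0,0,-0.02],"rot": [0,0,0]},{"travel": [0,0,-0.02],"rot": [0,0,0]}])

```text
t: 22.05
tcp_pos: [612.1, 11.9, 255.3]
ee_rot: [0.975, 0.221, 0.001, -0.0]
contact_force: [1.3, 0.2, 0.2]
opening: 0.2
grasp_force: 0.0
```

Call:
apply_moves(moves=[{"travel": [0,0,-0.02],"rot": [0,0,0]},{"travel": [-0.02,0,-0.02],"rot": [0,0,0]},{"travel": [-0.025,0,-0.015],"rot": [0,0,0]},{"travel": [-0.025,0,0],"rot": [0,0,0]},{"travel": [-0.025,0,0],"rot": [0,0,0]},{"travel": [-0.02,0,0],"rot": [0,0,0]},{"travel": [0,0,0],"rot": [0,0,0]},{"travel": [0,0,0],"rot": [0,0,0]}])

```text
t: 22.85
tcp_pos: [508.2, -37.9, 309.8]
ee_rot: [0.975, 0.221, 0.001, -0.0]
contact_force: [-0.3, 0.4, 0.0]
opening: -0.1
grasp_force: 0.0
```

```bash
python3 look.py; python3 - <<'E'
from h import *
from plant import grab_frame
p,d=grab_frame('scene');cv2.imwrite("pics/s2.png",cv2.resize(p[80:290,200:480,::-1],None,fx=2.8,fy=2.8,interpolation=cv2.INTER_CUBIC))
E
```

```text
22.85 [508.2 -37.9 309.8] (np.float64(-153.0), np.float64(-118.0)) [-0.3  0.4  0. ] [ 0.1  -0.04  0.03]
scene red 299 mean [522.6 163.3 193.3] zpct [183. 195. 198.] dir [-0.889 -0.458] ext [20. 82.] ends [561.5 183.3] [488.7 145.8]
scene blue 355 mean [644.6  28.9 192. ] zpct [182. 194. 198.] dir [-0.49   0.872] ext [23. 75.] ends [6.606e+02 4.000e-01] [623.8  65.8]
   red heading -152.4
   blue heading -63.2
side red 327 mean [522.7 158.  190.1] zpct [181. 190. 198.] dir [-0.907 -0.422] ext [16. 82.] ends [563.2 176.9] [488.9 142.3]
side blue 355 mean [643.1  25.  190.7] zpct [181. 191. 198.] dir [-0.5    0.866] ext [19. 78.] ends [659.4  -3.3] [620.6  63.9]
   red heading -147.1
   blue heading -67.1
```

View pics/s2.png

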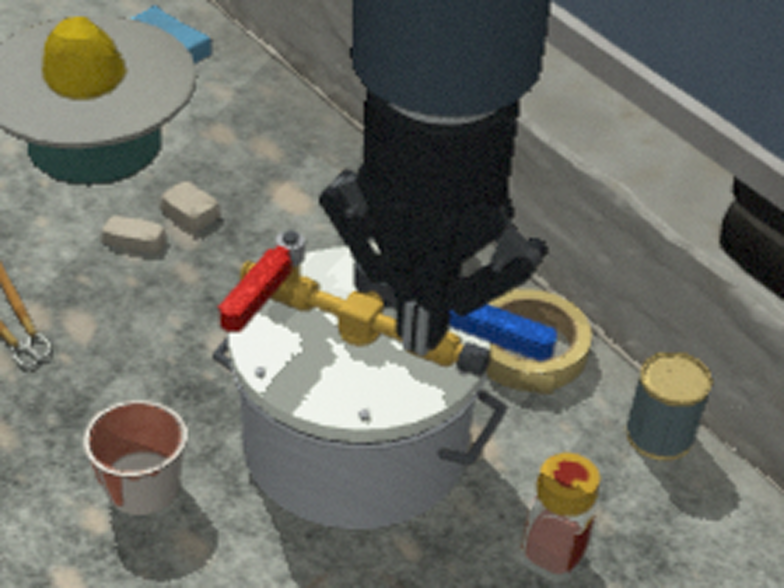

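The picture shows the red lever square across the pipe, from (290,245) to (230,320). The blue lever is in line with it, at about (455–550, 315–350). The chamber, cup and jar are where they were, and the arm is clear.

```bash
python3 -c "
from plant import order;print(order.sign_off())"
```

```text
the job is handed in; nothing more can be done
None
```

The job is handed in: I pushed the red pump lever shut to its stop first, then the blue vent lever open to its stop, and the chamber, cup and jar look unmoved in the last picture; the sign-off gave no verdict.

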